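# Close the cam-locked carving jig on a wooden disc

## Task

The carving jig on the bench has an eccentric cam that stands in the way of its sliding jaw. With the fingertips, first push the cam's lever round until the lever points straight forward to the V-fence end of the jig, so that the low point of the cam faces the slide; only then push the slide forward by its upright post until the jaw has seated the loose wooden disc snugly in the V fence. Do not pick anything up, do not touch the disc with the fingers, and leave the other things on and round the jig where they lie.

Things in the scene. Friction and masses are not known exactly. Their poses are not given: they have to be found in the camera images.
- jig: the jig: a fixed plywood base plate 220x166x12 mm screwed to the bench. Origin on the bench under the plate, 120 mm from its rear edge and 100 mm from its front edge, midway across its width. Its x axis points forward, along the slide's travel to the V fence; y to the left, z up. The slide runs along y = -33 mm; the guide rails, V fence and jaw reach at most 36 mm above the bench
- cam (a joint): angle of the cam about its upright pivot, rad. 0: the lever points straight along the jig's +x (forward) and the cam's low point faces the follower pin of the slide (slide free). Positive: lever turned to the left (counter-clockwise from above), and the high side blocks the slide. It starts between 1.2 and 2.1; range -0.35 to 2.4, no stop or detent at 0. It stays where it is left; pushing at the peg takes about 5 to 6 N
- cam_pivot (a point): centre of the cam's pivot bolt, 42 mm above the bench. The cam is an aluminium disc of 30 mm radius whose centre lies 19 mm from the pivot, towards the lever. The lever is a flat steel bar on top of the cam, its top 38 mm above the bench
- lever_peg (a point): middle of the exposed upright round wooden peg (17 mm across, from 38 to 88 mm above the bench) near the lever's end, 75 mm from the pivot; this point is 63 mm above the bench. Push the peg sideways along its arc round the pivot
- slide (a joint): travel of the slide along the jig's +x, m. 0: fully back; it starts between 0 and 0.008. At about 0.042 the jaw holds the disc tight in the V fence. Needs about 3 N, and stays where it is left. Unless the cam is turned to its low point the follower pin strikes it earlier (at about 0.018 to 0.035)
- push_post (a point): middle of the rear face (the face towards the jig's -x) of the slide's upright wooden post, 55 mm above the bench. The post is 20 mm thick along x, 30 mm wide, and its top stands 80 mm above the bench; 48 mm of it is free above the guide rails (rail tops 31 mm)
- blank: loose sawn wooden disc, 57 mm across, 18 mm thick, lying on the base plate between the jaw and the V fence, up to 16 mm short of its seat and up to 4 mm off to a side; the front of the jaw is a V too, so that the disc centres itself when the slide is pushed home with about 8 to 15 N. Origin at the centre of its underside
- v_seat (a point): point on the top of the base plate (12 mm above the bench) where the centre of the disc's underside lies when it is seated in the V fence
- burr_3: bystander: small steel carving burr, 9x39x9 mm, lying on the jig's base plate behind the cam. Origin at the centre of its underside
- burr_1: bystander: small steel carving burr, 8x44x9 mm, lying on the left front part of the base plate, beyond the cam. Origin at the centre of its underside
- pencil_0: bystander: pencil, 173 mm long and 8 mm thick, lying on the bench between the jig and the robot. Origin at the centre of its underside
- sand_block: bystander: cork sanding block, 51x93x28 mm, on the bench right of the jig. Origin at the centre of its underside
- powder_tin: bystander: round tin, 52 mm across, 42 mm high, on the bench beyond the jig. Origin at the centre of its underside
- offcut_block: bystander: sawn wooden offcut, 41x79x30 mm, on the bench beyond the jig. Origin at the centre of its underside
Things that resemble listed ones, but are neither listed nor needed, are in the scene too. Leave any turquoise look-alike of the blank alone.

How it is judged (in metres and radians):
On the way, in this order (a step that is already met when the one before it is completed fails the run):
1. the cam is turned to its low point (lever within 0.35 rad of straight forward) while the slide is still back (less than 20 mm of travel) (value of joint cam between -0.35 and 0.35 rad and value of joint slide below 0.02 m), for 0.2 s.
2. the slide is pushed forward and the disc sits in the V fence (value of joint slide above 0.0385 m and horizontal distance between blank and v_seat below 0.0035 m and height (world z) of blank below 0.016 m and angle between blank's own z axis and vertical below 0.08 rad), for 0.2 s.
At the end, for the whole second after the job is handed in: The lever is within 0.35 rad of straight forward, the slide has travelled at least 38.5 mm, the disc lies flat at rest with its centre within 3.5 mm of its seat in the V fence, and nothing is moving (all of step 2 and value of joint cam between -0.35 and 0.35 rad and linear speed of blank below 0.01 m/s and velocity of joint slide below 0.005 m/s); the robot touches nothing.
It fails at once if the disc is lifted or tipped (height (world z) of blank above 0.022 m or angle between blank's own z axis and vertical above 0.2 rad).
It fails at once if the disc is touched with the robot (contact force between any of the fingers, the arm and blank above 0.5 N).
It fails at once if a bystander is displaced by more than 15 mm (distance of any of burr_3, burr_1, pencil_0, sand_block, powder_tin, offcut_block from where it was at the start of the episode above 0.015 m).
It also fails if it takes over 51 s, if anything falls off the work surface, if the arm or the gripper's body presses on something with over 40 N, if the wrist force passes 120 N, or if a joint passes its speed limit or range.

## Robot

A 6-joint arm with a two-finger parallel gripper is mounted at the origin on a cart in front of the work surface, level with it; the furniture and walls round the work are solid. World frame = base frame: x ahead of the robot, y to its left, z up, the work surface at z = 0. Lengths are in mm, angles in degrees, forces in N, time in s.
With the tool pointing down it reaches from about 350 to 850 mm from the base axis. Payload 8.1 kg.
Tool frame: the origin (TCP) lies midway between the tips of the shut fingers; the grasp point (between the pads) lies 19 mm behind it (r.tcp_to_grasp is the distance from the TCP to the grasp point, in mm); z points along the fingers, y is the direction in which the jaws open and shut (so a half turn about z gives the same grasp; the last joint's range is limited). The gripper opens to 85 mm and grips with 20 to 120 N. Pads are 22 mm wide; open, the fingers measure 114 mm over their backs; the gripper's body (76 mm by 85 mm) begins 54 mm behind the grasp point. The pads swing forward as they close: fully open they stand 13 mm farther back than shut.
Start: joints at [69.018, 7.471, 85.268, -0, 87.261, -4.893], TCP at [166.253, 576.511, 231.292] pointing down, gripper open.
Joint ranges: [-169.43, 169.43], [-51.17, 129.36], [1.28, 143.12], [-76.62, 256.62], [0, 156.53], [-152.29, 152.29]. Speed limits (degrees/s): [136.94, 136.94, 159.86, 180, 180, 180].

## Interface

Orientations are given as [roll, pitch, yaw] about the fixed x, y, z axes, in that order (R = Rz(yaw) Ry(pitch) Rx(roll)).
In Python, from bench import r gives the robot as it stands.
- The arm moves only by the tool jog_arm, never from a script. Its argument "targets" is a list of rows, each a list of 7 numbers: the shift along the tool's x, y, z in m, then the turn, a rotation vector about the tool's x, y, z in rad, then the closure, from 0 (fully open) to 1 (shut). In form: [[dx, dy, dz, wx, wy, wz, claw], ...]. A call has 1 to 5 rows; each row is the pose to reach, as a shift and turn from the pose commanded when the call began, along the tool's axes at that moment; what a row does not reach only later rows make up. A row lasts 1/12 s, in which the tool goes at most 41.7 mm and 7.16 degrees, less where a joint would pass 70% of its speed; a pose out of reach is approached as far as the arm can. A call with a gripper value outside its range is refused whole. The fingers move at their own pace and stop on an object; "newtons" is the grip in N (left out, the last holds). Time passes only in rows, so rows that repeat a pose let the fingers close. It gives the time, the measured TCP pose, the force and the opening at its end, in the units of the state.
- r.sense(): the state, without advancing time (a new reading comes with each control period).
- r.snapshot(name): name is "scene" or "top" or "wrist"; returns a dict with "pixels" (400x640x3 uint8, red, green, blue), "fx", "fy", "cx", "cy" (pixels), "dist" ([k1, k2, p1, p2, k3] as OpenCV has them; the pictures are not rectified), "origin" and "attitude" of the camera in the world. Camera axes: x right, y down, z forward; pixel columns grow to the right and rows downward; lengths in mm; the calibration is good to about 2 mm. A picture is of the moment at which its call begins. There is no depth.
- r.hand_in(): hands the job in, once; it reports no verdict.
The state is a dict: "time": time; "joint_pos": joint angles; "qd": joint speeds; "joint_efforts": joint torques, N m; "tool_pos": TCP position; "tcp_rot": TCP orientation; "ft_force": force on the tool from outside, world axes, zero at the start; "wrist_torque": the same for the moment, N m; "finger_gap": finger opening in mm.
Only numpy, scipy, OpenCV 4.12 (cv2) and the standard library are available. Lean on these libraries where they do the work, as an engineer would, in place of code of your own. Each camera call takes 0.05 s, during which the arm holds its last target.

## Working session

There is one attempt and no reset: what is moved stays moved. The work goes in short steps, Python scripts to look and compute and a tool call to move; the robot and the scene stay as the last step left them, time stands still between calls to the robot, and variables do not carry over. Pictures are saved under pics/ and viewed, and the job is handed in when it is done.

Besides the shell and the picture viewer there is one more tool, called after "Emit:" by a JSON object that holds its "fn" and its "kwargs". jog_arm: Moves the arm, as the interface text tells. Its arguments: {"type":"object","properties":{"targets":{"type":"array","items":{"type":"array","items":{"type":"number"}}},"newtons":{"type":"number"}},"required":["targets"]}

```bash
ls; mkdir -p pics
python3 - <<'E'
from bench import r
import cv2
print(r.sense())
for n in ["scene","top","wrist"]:
    s=r.snapshot(n); cv2.imwrite(f"pics/{n}0.png",s["pixels"][:,:,::-1]); print(n,{k:v for k,v in s.items() if k!="pixels"})
E
```

```text
pics
{'time': 0.0, 'joint_pos': array([ 6.90189964e+01,  7.51580688e+00,  8.53307800e+01,  7.27744792e-04,
        8.72625710e+01, -4.89041788e+00]), 'qd': array([ 0.11594297, -0.06073343,  0.0158645 , -0.06081156, -0.06766549,
       -0.01943261]), 'joint_efforts': array([ 2.19685317e-03, -5.69389093e+01, -5.00555205e+01, -2.36583146e-04,
        1.45594400e-02,  2.39296092e-06]), 'tool_pos': array([166.03749228, 575.97782714, 230.22278155]), 'tcp_rot': array([-1.79891302e+02, -1.00299308e-02,  1.63909369e+02]), 'ft_force': array([ 0.25734768,  0.46835738, -0.23173124]), 'wrist_torque': array([-0.00020992,  0.00476741, -0.05025709]), 'finger_gap': 85.49795572107014}
scene {'fx': 509.9739442572954, 'fy': 509.9739442572954, 'cx': 323.18329081264153, 'cy': 204.46929405302026, 'dist': array([-0.14454693,  0.        ,  0.        ,  0.        ,  0.        ]), 'origin': array([156.33996339, 820.742784  , 946.82496407]), 'attitude': array([-136.94756808,    0.89739252, -155.31670155])}
top {'fx': 392.52681989444267, 'fy': 392.52681989444267, 'cx': 324.874779878516, 'cy': 199.9962715613755, 'dist': array([-0.01801088,  0.        ,  0.        ,  0.        ,  0.        ]), 'origin': array([ 272.11501011,   80.0846916 , 1108.41822875]), 'attitude': array([-165.50139733,   -0.37923646,  -89.16068676])}
wrist {'fx': 276.79653840758493, 'fy': 276.79653840758493, 'cx': 320.73864396543865, 'cy': 193.31084925557641, 'dist': array([-0.01513856,  0.        ,  0.        ,  0.        ,  0.        ]), 'origin': array([ 88.15095882, 600.14939593, 373.34005501]), 'attitude': array([161.602592  ,   0.16601237,  73.9821147 ])}
```

View pics/scene0.png

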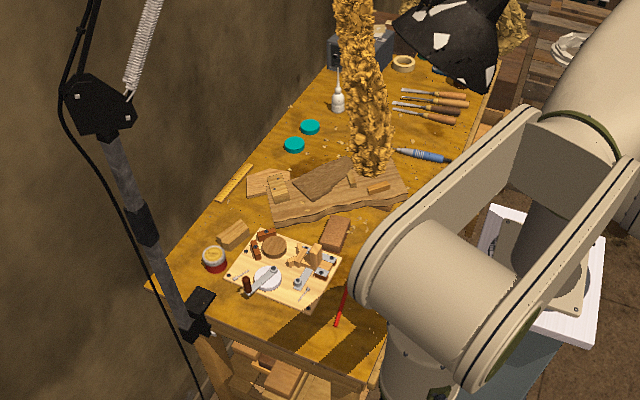

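View pics/top0.png

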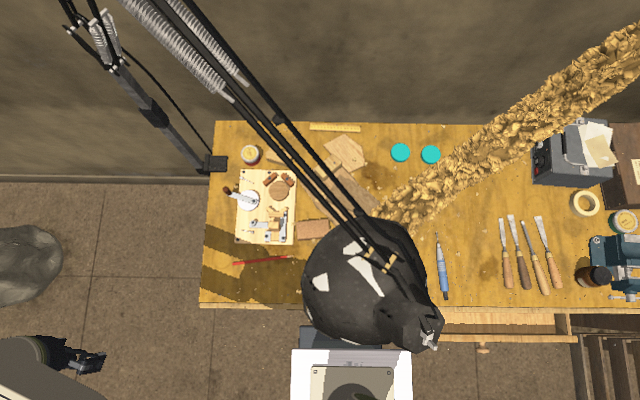

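View pics/wrist0.png

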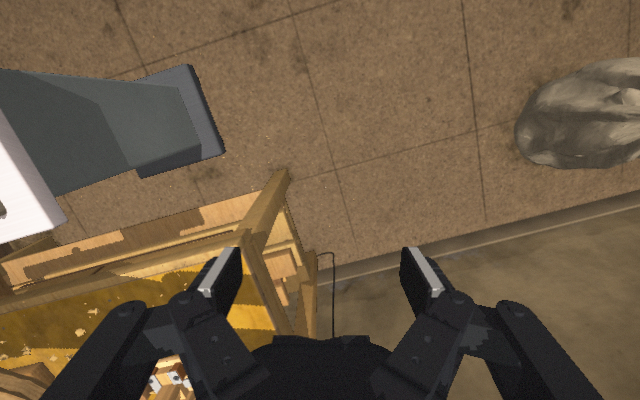

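Run:
```python
import cv2
a=cv2.imread("pics/scene0.png")[200:340,180:380]; cv2.imwrite("pics/c1.png",cv2.resize(a,None,fx=4,fy=4,interpolation=2))
a=cv2.imread("pics/top0.png")[140:275,205:345]; cv2.imwrite("pics/c2.png",cv2.resize(a,None,fx=4.4,fy=4.4,interpolation=2))
```

```text
(no output)
```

View pics/c1.png

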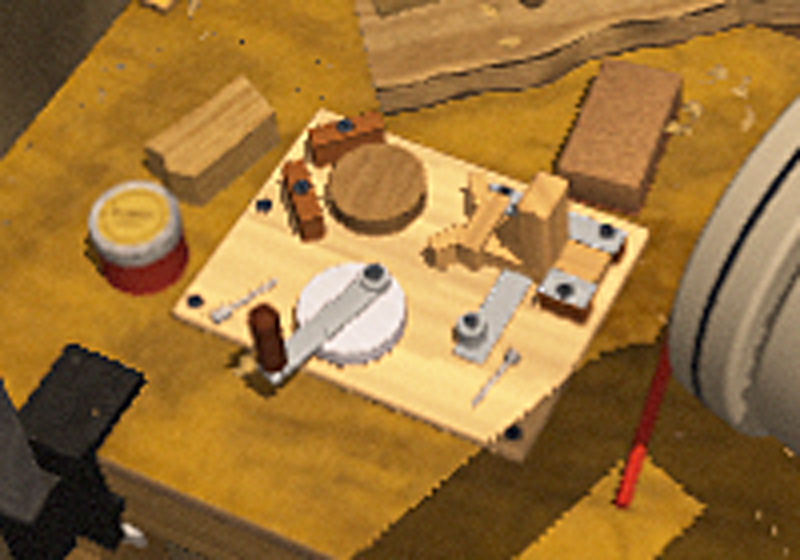

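View pics/c2.png

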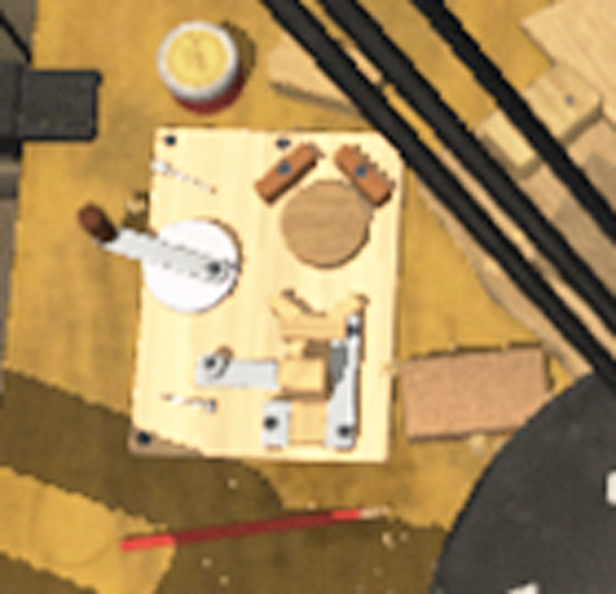

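```bash
cat > h.py <<'E'
import numpy as np,cv2
from scipy.spatial.transform import Rotation as R
def cam(s):
    K=np.array([[s['fx'],0,s['cx']],[0,s['fy'],s['cy']],[0,0,1]]);return K,s['dist'],np.array(s['origin']),R.from_euler('xyz',s['attitude'],degrees=True).as_matrix()
def ray(s,p):
    K,d,o,A=cam(s);u=cv2.undistortPoints(np.array([[p]],float),K,d)[0,0];return o,A@np.array([u[0],u[1],1])
def onz(s,p,z):
    o,d=ray(s,p);return (o+d*(z-o[2])/d[2]).round(1)
def tri(s1,p1,s2,p2):
    o1,d1=ray(s1,p1);o2,d2=ray(s2,p2);d1/=np.linalg.norm(d1);d2/=np.linalg.norm(d2)
    t=np.linalg.lstsq(np.c_[d1,-d2],o2-o1,rcond=None)[0];a=o1+t[0]*d1;b=o2+t[1]*d2
    return ((a+b)/2).round(1),np.linalg.norm(a-b).round(1)
def proj(s,P):
    K,d,o,A=cam(s);return cv2.projectPoints(np.array(P,float).reshape(-1,1,3),cv2.Rodrigues(A.T)[0],-A.T@o,K,d)[0][:,0]
S={'fx': 509.9739442572954, 'fy': 509.9739442572954, 'cx': 323.18329081264153, 'cy': 204.46929405302026, 'dist': np.array([-0.14454693,0,0,0,0]), 'origin': np.array([156.33996339, 820.742784  , 946.82496407]), 'attitude': np.array([-136.94756808,    0.89739252, -155.31670155])}
T={'fx': 392.52681989444267, 'fy': 392.52681989444267, 'cx': 324.874779878516, 'cy': 199.9962715613755, 'dist': np.array([-0.01801088,0,0,0,0]), 'origin': np.array([ 272.11501011,   80.0846916 , 1108.41822875]), 'attitude': np.array([-165.50139733,   -0.37923646,  -89.16068676])}
def sc(x,y):return (180+(x+.5)/4-.5,200+(y+.5)/4-.5)
def tc(x,y):return (205+(x+.5)/4.4-.5,140+(y+.5)/4.4-.5)
E
python3 - <<'E'
from h import *
for p in [(320,112),(648,230),(520,447),(175,312)]: print('S corner',onz(S,sc(*p),12))
for p in [(155,128),(405,155),(388,462),(132,437)]: print('T corner',onz(T,tc(*p),12))
print('bolt',tri(S,sc(195,301),T,tc(170,140)),tri(S,sc(512,433),T,tc(144,439)))
print('pivot',onz(S,sc(375,270),42),onz(T,tc(214,268),42),tri(S,sc(375,270),T,tc(214,268)))
print('pegtop',onz(S,sc(264,312),88),onz(T,tc(91,219),88))
print('pencil',onz(S,sc(665,350),4),onz(S,sc(625,500),4),onz(T,tc(125,545),4),onz(T,tc(385,512),4))
print('disc top',onz(S,sc(377,180),30),onz(T,tc(325,223),30))
print('post top',onz(S,sc(545,190),80),onz(T,tc(303,372),80))
print('tin',onz(S,sc(135,215),42),'clamp',onz(S,sc(100,370),30))
print('lamp',tri(S,(450,45),T,(365,290)),tri(S,(72,90),T,(100,20)))
E
```

```text
S corner [643. 165.  12.]
S corner [426.8 166.1  12. ]
S corner [431.6 325.3  12. ]
S corner [645.2 327.1  12. ]
T corner [646.8 328.7  12. ]
T corner [630.6 160.8  12. ]
T corner [425.1 165.   12. ]
T corner [438.5 329.1  12. ]
bolt (array([637.5, 317.5,  14.8]), np.float64(0.2)) (array([437.6, 320.9,  14.9]), np.float64(1.4))
pivot [543.6 273.2  42. ] [543.2 277.8  42. ] (array([541.4, 276.7,  47.8]), np.float64(0.5))
pegtop [563.4 348.   88. ] [561.3 346.7  88. ]
pencil [387.8 232.7   4. ] [370.1 327.6   4. ] [370.7 330.4   4. ] [394.3 166.4   4. ]
disc top [578.1 209.2  30. ] [577.5 209.9  30. ]
post top [468.7 211.5  80. ] [469.5 213.   80. ]
tin [685.8 295.8  42. ] clamp [652.7 386.2  30. ]
lamp (array([291.1,  16.2, 503.6]), np.float64(3.0)) (array([709.8, 448.9, 570.5]), np.float64(6.4))
```

Run:
```python
import cv2
a=cv2.imread("pics/scene0.png")[0:200,310:530]; cv2.imwrite("pics/c3.png",cv2.resize(a,None,fx=3,fy=3,interpolation=2))
a=cv2.imread("pics/top0.png")[190:360,290:470]; cv2.imwrite("pics/c4.png",cv2.resize(a,None,fx=3.3,fy=3.3,interpolation=2))
```

```text
(no output)
```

View pics/c3.png

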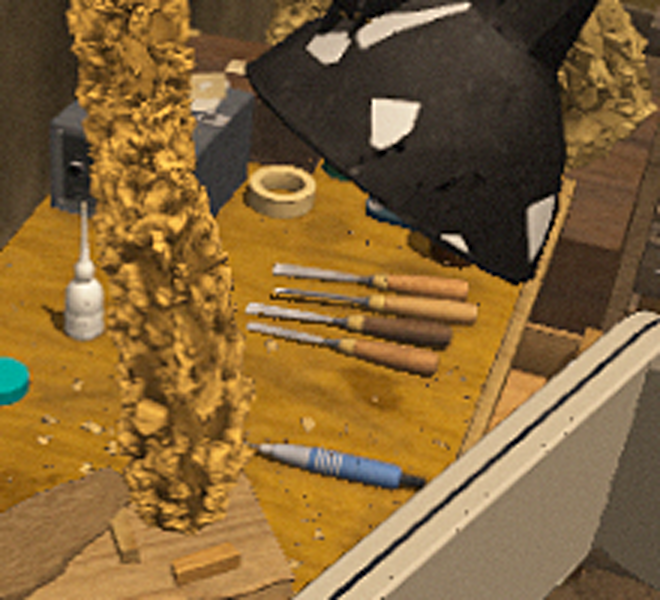

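View pics/c4.png

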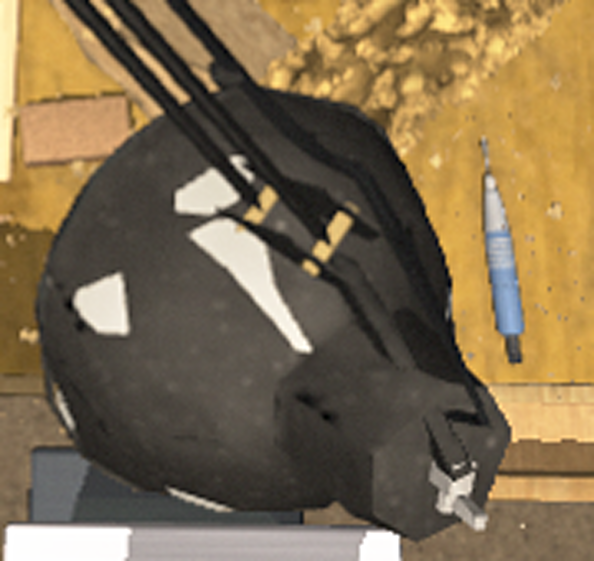

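Run:
```python
from h import *
print(tri(S,(392,22),T,(290+250/3.3,190+92/3.3)))
print(tri(S,(488,93),T,(290+140/3.3,190+480/3.3)))
print(tri(S,(310+395/3,120/3),T,(290+100/3.3,190+305/3.3)))
for z in (350,400,450,500): print(onz(T,(302,287),z),onz(T,(303,262),z), onz(T,(325,232),z))
# wood carving
print(tri(S,(365,170),T,(385,215)))
```

```text
(array([398.3,  16.1, 523.1]), np.float64(3.8))
(array([213.9,  62.3, 456.2]), np.float64(12.6))
(array([296.9,  83. , 545.6]), np.float64(2.2))
[297.9 118.6 350. ] [344.8 118.1 350. ] [403.7  76.7 350. ]
[296.2 116.1 400. ] [340.  115.6 400. ] [395.  77. 400.]
[294.5 113.6 450. ] [335.2 113.1 450. ] [386.3  77.2 450. ]
[292.8 111.  500. ] [330.4 110.6 500. ] [377.7  77.4 500. ]
(array([489.6, -92. ,  47.1]), np.float64(33.2))
```

Run:
```python
from h import *
for P in [(0,0,0),(0,0,300),(0,0,500),(166,576,231),(166,576,400),(166,576,480),(118,433,480),(60,200,480)]: print(P,proj(S,P)[0].round(),proj(T,P)[0].round())
```

```text
(0, 0, 0) [538. 266.] [352. 411.]
(0, 0, 300) [583. 173.] [363. 454.]
(0, 0, 500) [621.  85.] [379. 510.]
(166, 576, 231) [399. 439.] [ 87. 349.]
(166, 576, 400) [415. 390.] [ 29. 360.]
(166, 576, 480) [425. 358.] [ -9. 368.]
(118, 433, 480) [502. 267.] [ 80. 405.]
(60, 200, 480) [573. 157.] [236. 453.]
```

```bash
cat >> h.py <<'E'
def go(st,P,Rt=None):
    Rc=R.from_euler('xyz',st['tcp_rot'],degrees=True)
    d=Rc.inv().apply(np.array(P,float)-st['tool_pos'])/1000
    w=(Rc.inv()*Rt).as_rotvec() if Rt is not None else np.zeros(3)
    print('t',round(st['time'],2),'pos',st['tool_pos'].round(1),'F',st['ft_force'].round(1),'q',st['joint_pos'].round(1))
    print('row',d.round(4),w.round(3),'ang',np.degrees(np.linalg.norm(w)).round(1))
def ori(tilt,leanaz,yaz):
    # lean direction azimuth (deg) of wrist, tool y ~ azimuth yaz
    t,l,a=np.radians([tilt,leanaz,yaz])
    z=-np.array([np.sin(t)*np.cos(l),np.sin(t)*np.sin(l),np.cos(t)])
    y=np.array([np.cos(a),np.sin(a),0]);y-=z*(y@z);y/=np.linalg.norm(y)
    return R.from_matrix(np.c_[np.cross(y,z),y,z])
E
python3 - <<'E'
from h import *
from bench import r
go(r.sense(),(470,420,200),ori(30,135,45))
E
```

```text
t 0.15 pos [166.1 576.1 230.4] F [-0.1  0.6  0.7] q [69.   7.5 85.3 -0.  87.3 -4.9]
row [-0.3353 -0.0657  0.0305] [ 0.131 -0.512  0.493] ang 41.4
```

Candidates in the scene picture:
- **Lever peg:** dark-brown upright pin at (246,283). The silver bolt at (297,281) on the slide's follower arm could be mistaken for it.
- **Push post:** light block at (316,250). The rear stop block at (326,266) is similar.
- **Blank:** brown disc at (274,245). The turquoise discs at (310,127) and (294,145) are look-alikes.

The close crop confirms the choice. The peg is 74.6 mm from the pivot (should be 75), and the post lies at y≈212, which is the slide line. The lamp head overhangs the right side, so I lean the wrist to the back left.

Emit:
{"fn": "jog_arm", "kwargs": {"targets": [[-0.335,-0.066,0.03,0.131,-0.512,0.493,1],[-0.335,-0.066,0.03,0.131,-0.512,0.493,1],[-0.335,-0.066,0.03,0.131,-0.512,0.493,1],[-0.335,-0.066,0.03,0.131,-0.512,0.493,1],[-0.335,-0.066,0.03,0.131,-0.512,0.493,1]], "newtons": 60}}

```text
time: 0.57
tool_pos: [352.1, 480.9, 213.7]
tcp_rot: [-179.2, 26.2, 139.0]
ft_force: [0.3, 0.7, -0.1]
finger_gap: 25.9
```

Run:
```python
from h import *
from bench import r
s=r.snapshot("scene");cv2.imwrite("pics/s1.png",s["pixels"][:,:,::-1])
go(r.sense(),(490,400,150),ori(30,135,45))
```

```text
t 0.62 pos [356.5 476.9 210.8] F [ 1.  -4.4 -2.2] q [ 63.5  14.9  83.2 -25.5  90.3  16.9]
row [-0.1073  0.0327  0.1218] [ 0.013 -0.055  0.056] ang 4.6
```

View pics/s1.png

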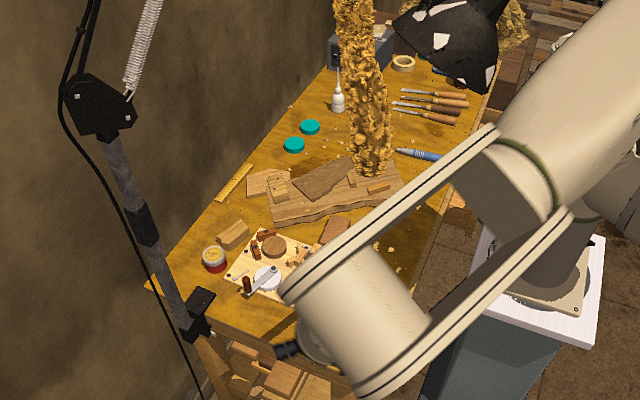

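The arm passes with ample room. The wrist barrel is at (350,310), far from both the lamp head at (450,50) and the lamp post at (140,220). I go on to a hover behind and left of the peg.

Emit:
{"fn": "jog_arm", "kwargs": {"targets": [[-0.107,0.033,0.122,0.013,-0.055,0.056,1],[-0.107,0.033,0.122,0.013,-0.055,0.056,1],[-0.107,0.033,0.122,0.013,-0.055,0.056,1],[-0.107,0.033,0.122,0.013,-0.055,0.056,1],[-0.107,0.033,0.122,0.013,-0.055,0.056,1]]}}

```text
time: 1.03
tool_pos: [487.9, 401.5, 145.5]
tcp_rot: [-179.6, 29.3, 135.6]
ft_force: [-0.1, 0.4, -0.5]
finger_gap: 0.1
```

Run:
```python
from h import *
from bench import r
for n in ("scene","top","wrist"):
    s=r.snapshot(n);cv2.imwrite(f"pics/{n}2.png",s["pixels"][:,:,::-1])
    if n=="wrist": print({k:v for k,v in s.items() if k!="pixels"})
go(r.sense(),(533,376,54),ori(30,135,45))
```

```text
{'fx': 276.79653840758493, 'fy': 276.79653840758493, 'cx': 320.73864396543865, 'cy': 193.31084925557641, 'dist': array([-0.01513856,  0.        ,  0.        ,  0.        ,  0.        ]), 'origin': array([385.29115123, 505.32849454, 233.22414   ]), 'attitude': array([132.40457464,   0.29859183,  45.56811909])}
t 1.18 pos [484.5 406.6 149.1] F [ 0.2  1.2 -0.5] q [ 51.4  18.8  85.9 -29.4  80.1  12.2]
row [-0.0027  0.0122  0.1104] [ 0.004 -0.015  0.01 ] ang 1.1
```

View pics/scene2.png

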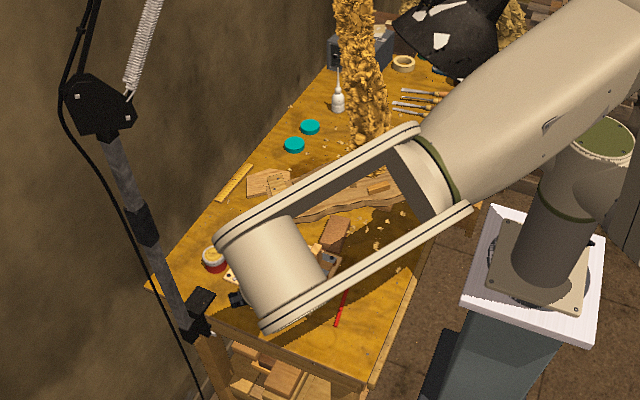

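View pics/wrist2.png

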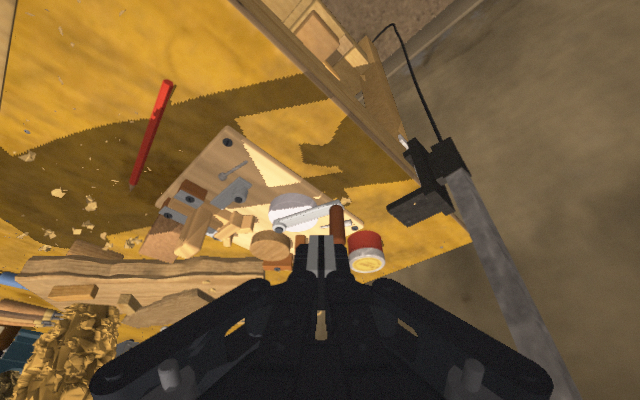

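View pics/top2.png

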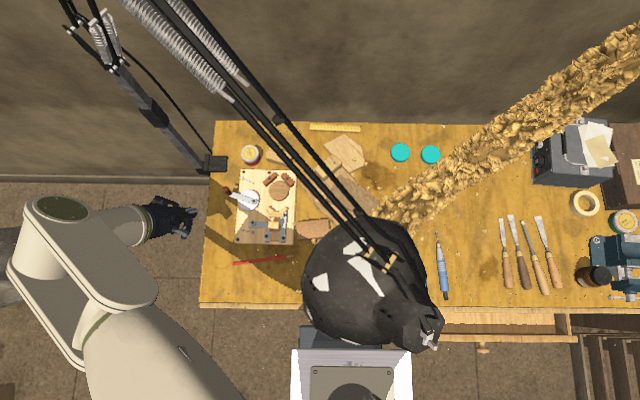

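Run:
```python
from h import *
from bench import r
s=r.snapshot("wrist")
print(proj(s,[(562.5,347,88),(562.5,347,38),(543,275.5,42)]).round())
a=s["pixels"][170:270,220:400,::-1]; cv2.imwrite("pics/c5.png",cv2.resize(a,None,fx=4,fy=4,interpolation=2))
go(r.sense(),(530,379,54),ori(30,135,45))
```

```text
[[332. 247.]
 [331. 208.]
 [276. 229.]]
t 1.23 pos [484.2 407.6 149.9] F [-0.6  0.4  1. ] q [ 51.5  18.7  85.9 -29.4  80.1  12.2]
row [0.0006 0.0116 0.1094] [ 0.006 -0.015  0.01 ] ang 1.1
```

View pics/c5.png

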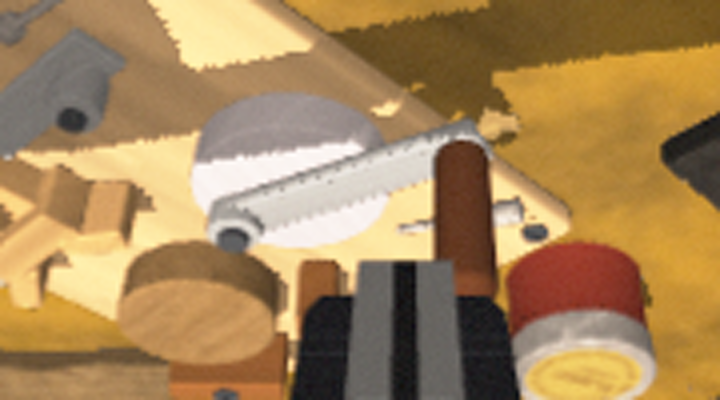

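The wrist view shows the peg at (336,209–242) and the pivot at (279,229). Both are within 4 px of where my measured points project. I now descend beside the peg.

Emit:
{"fn": "jog_arm", "kwargs": {"targets": [[0,0.012,0.04,0,-0.015,0.01,1],[0,0.012,0.08,0,-0.015,0.01,1],[0,0.012,0.109,0,-0.015,0.01,1],[0,0.012,0.109,0,-0.015,0.01,1],[0,0.012,0.109,0,-0.015,0.01,1]]}}

```text
time: 1.65
tool_pos: [529.4, 378.4, 53.3]
tcp_rot: [179.9, 30.0, 135.1]
ft_force: [0.4, 0.2, 0.1]
finger_gap: 0.1
```

Run:
```python
from h import *
from bench import r
s=r.snapshot("wrist");cv2.imwrite("pics/w3.png",s["pixels"][:,:,::-1])
st=r.sense()
for a in (75,65,55,45,35,25,15,5,0):
    t=np.radians(a); print(a,end=' '); go(st,(543.5+75*np.cos(t)-14,275.5+75*np.sin(t)+14,54))
```

```text
75 t 1.7 pos [530.4 380.   55.5] F [-0.1  0.   0.3] q [ 47.2  26.   87.7 -32.1  70.4  14.2]
row [-0.0216  0.0002  0.0142] [0. 0. 0.] ang 0.0
65 t 1.7 pos [530.4 380.   55.5] F [-0.1  0.   0.3] q [ 47.2  26.   87.7 -32.1  70.4  14.2]
row [-0.0319  0.0057  0.0202] [0. 0. 0.] ang 0.0
55 t 1.7 pos [530.4 380.   55.5] F [-0.1  0.   0.3] q [ 47.2  26.   87.7 -32.1  70.4  14.2]
row [-0.0428  0.009   0.0265] [0. 0. 0.] ang 0.0
45 t 1.7 pos [530.4 380.   55.5] F [-0.1  0.   0.3] q [ 47.2  26.   87.7 -32.1  70.4  14.2]
row [-0.0541  0.0101  0.0331] [0. 0. 0.] ang 0.0
35 t 1.7 pos [530.4 380.   55.5] F [-0.1  0.   0.3] q [ 47.2  26.   87.7 -32.1  70.4  14.2]
row [-0.0654  0.0089  0.0396] [0. 0. 0.] ang 0.0
25 t 1.7 pos [530.4 380.   55.5] F [-0.1  0.   0.3] q [ 47.2  26.   87.7 -32.1  70.4  14.2]
row [-0.0763  0.0055  0.0459] [0. 0. 0.] ang 0.0
15 t 1.7 pos [530.4 380.   55.5] F [-0.1  0.   0.3] q [ 47.2  26.   87.7 -32.1  70.4  14.2]
row [-0.0866 -0.0001  0.0517] [0. 0. 0.] ang 0.0
5 t 1.7 pos [530.4 380.   55.5] F [-0.1  0.   0.3] q [ 47.2  26.   87.7 -32.1  70.4  14.2]
row [-0.0959 -0.0076  0.0571] [0. 0. 0.] ang 0.0
0 t 1.7 pos [530.4 380.   55.5] F [-0.1  0.   0.3] q [ 47.2  26.   87.7 -32.1  70.4  14.2]
row [-0.1    -0.0121  0.0594] [0. 0. 0.] ang 0.0
```

View pics/w3.png

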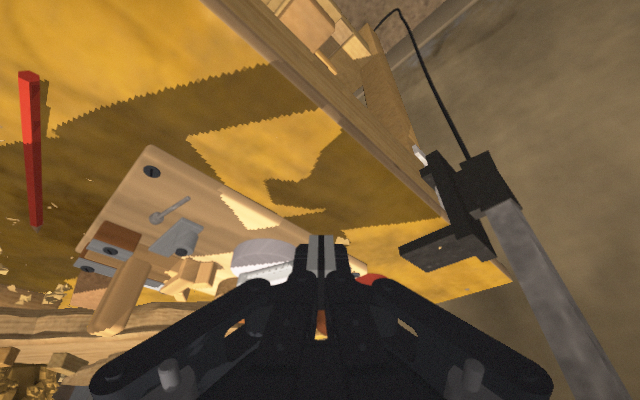

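The fingers now hide the peg at about (325,250), straight ahead of their flat side, so they are lined up. I push along the arc and watch the force.

Emit:
{"fn": "jog_arm", "kwargs": {"targets": [[-0.008,0,0.005,0,0,0,1],[-0.015,0,0.01,0,0,0,1],[-0.021,0,0.014,0,0,0,1],[-0.026,0.003,0.017,0,0,0,1],[-0.032,0.005,0.02,0,0,0,1]]}}

```text
time: 2.12
tool_pos: [562.0, 356.9, 54.5]
tcp_rot: [179.5, 29.9, 135.0]
ft_force: [-3.3, 8.3, 0.9]
finger_gap: 0.1
```

Run:
```python
from h import *
from bench import r
s=r.snapshot("wrist");cv2.imwrite("pics/w4.png",s["pixels"][:,:,::-1])
st=r.sense()
for a in (65,60,50,45,40,30):
    t=np.radians(a); print(a,end=' '); go(st,(543.5+75*np.cos(t)-14,275.5+75*np.sin(t)+14,54))
```

```text
65 t 2.17 pos [563.1 356.6  54.6] F [-2.6  4.4 -0.4] q [ 43.7  26.3  87.3 -32.4  68.5  11.3]
row [ 0.002  -0.0007 -0.0005] [0. 0. 0.] ang 0.0
60 t 2.17 pos [563.1 356.6  54.6] F [-2.6  4.4 -0.4] q [ 43.7  26.3  87.3 -32.4  68.5  11.3]
row [-0.0034  0.0013  0.0027] [0. 0. 0.] ang 0.0
50 t 2.17 pos [563.1 356.6  54.6] F [-2.6  4.4 -0.4] q [ 43.7  26.3  87.3 -32.4  68.5  11.3]
row [-0.0146  0.0035  0.0091] [0. 0. 0.] ang 0.0
45 t 2.17 pos [563.1 356.6  54.6] F [-2.6  4.4 -0.4] q [ 43.7  26.3  87.3 -32.4  68.5  11.3]
row [-0.0202  0.0038  0.0124] [0. 0. 0.] ang 0.0
40 t 2.17 pos [563.1 356.6  54.6] F [-2.6  4.4 -0.4] q [ 43.7  26.3  87.3 -32.4  68.5  11.3]
row [-0.0259  0.0035  0.0156] [0. 0. 0.] ang 0.0
30 t 2.17 pos [563.1 356.6  54.6] F [-2.6  4.4 -0.4] q [ 43.7  26.3  87.3 -32.4  68.5  11.3]
row [-0.0371  0.0012  0.022 ] [0. 0. 0.] ang 0.0
```

View pics/w4.png

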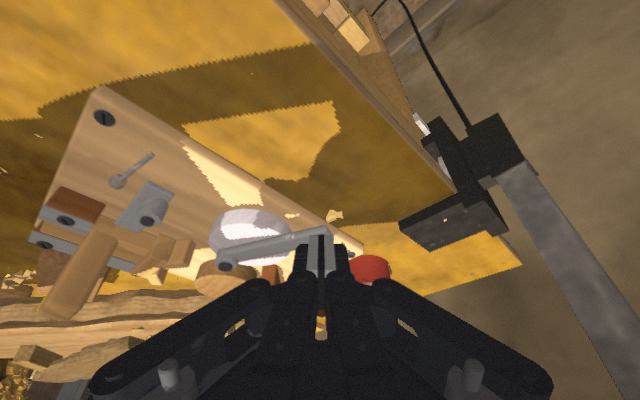

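The fingers are pushing. The force is about 5–8 N and the lever end at (325,235) is moving with them. I continue along the arc.

Emit:
{"fn": "jog_arm", "kwargs": {"targets": [[-0.006,0.002,0.004,0,0,0,1],[-0.013,0.003,0.008,0,0,0,1],[-0.02,0.004,0.012,0,0,0,1],[-0.026,0.0035,0.0155,0,0,0,1],[-0.032,0.0025,0.019,0,0,0,1]]}}

```text
time: 2.58
tool_pos: [590.6, 333.1, 54.0]
tcp_rot: [179.4, 29.9, 135.0]
ft_force: [-0.8, 6.4, 0.4]
finger_gap: -0.1
```

Run:
```python
from h import *
from bench import r
s=r.snapshot("wrist");cv2.imwrite("pics/w5.png",s["pixels"][:,:,::-1])
st=r.sense()
for a in (35,30,25,20,15,10,5,0):
    t=np.radians(a); print(a,end=' '); go(st,(543.5+75*np.cos(t)-14,275.5+75*np.sin(t)+14,54))
```

```text
35 t 2.63 pos [591.2 331.7  54. ] F [-0.4  4.6 -0.3] q [ 40.4  26.6  87.1 -32.7  66.9   8.6]
row [ 0.0006  0.0004 -0.0004] [0. 0. 0.] ang 0.0
30 t 2.63 pos [591.2 331.7  54. ] F [-0.4  4.6 -0.3] q [ 40.4  26.6  87.1 -32.7  66.9   8.6]
row [-0.0049 -0.001   0.0028] [0. 0. 0.] ang 0.0
25 t 2.63 pos [591.2 331.7  54. ] F [-0.4  4.6 -0.3] q [ 40.4  26.6  87.1 -32.7  66.9   8.6]
row [-0.0103 -0.003   0.0059] [0. 0. 0.] ang 0.0
20 t 2.63 pos [591.2 331.7  54. ] F [-0.4  4.6 -0.3] q [ 40.4  26.6  87.1 -32.7  66.9   8.6]
row [-0.0156 -0.0056  0.0089] [0. 0. 0.] ang 0.0
15 t 2.63 pos [591.2 331.7  54. ] F [-0.4  4.6 -0.3] q [ 40.4  26.6  87.1 -32.7  66.9   8.6]
row [-0.0206 -0.0086  0.0118] [0. 0. 0.] ang 0.0
10 t 2.63 pos [591.2 331.7  54. ] F [-0.4  4.6 -0.3] q [ 40.4  26.6  87.1 -32.7  66.9   8.6]
row [-0.0254 -0.0121  0.0145] [0. 0. 0.] ang 0.0
5 t 2.63 pos [591.2 331.7  54. ] F [-0.4  4.6 -0.3] q [ 40.4  26.6  87.1 -32.7  66.9   8.6]
row [-0.0299 -0.0161  0.0171] [0. 0. 0.] ang 0.0
0 t 2.63 pos [591.2 331.7  54. ] F [-0.4  4.6 -0.3] q [ 40.4  26.6  87.1 -32.7  66.9   8.6]
row [-0.0341 -0.0206  0.0194] [0. 0. 0.] ang 0.0
```

View pics/w5.png

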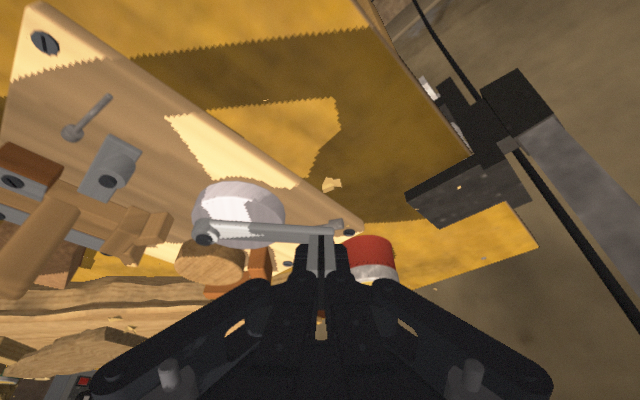

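Emit:
{"fn": "jog_arm", "kwargs": {"targets": [[-0.007,-0.002,0.004,0,0,0,1],[-0.014,-0.005,0.008,0,0,0,1],[-0.0205,-0.0085,0.012,0,0,0,1],[-0.0255,-0.012,0.0145,0,0,0,1],[-0.03,-0.016,0.017,0,0,0,1]]}}

```text
time: 3.05
tool_pos: [603.3, 296.6, 53.8]
tcp_rot: [179.5, 30.0, 135.0]
ft_force: [-2.0, 5.9, 0.3]
finger_gap: 0.3
```

Run:
```python
from h import *
from bench import r
for n in ("scene","top","wrist"):
    s=r.snapshot(n);cv2.imwrite(f"pics/{n}6.png",s["pixels"][:,:,::-1])
cv2.imwrite("pics/c6.png",cv2.resize(cv2.imread("pics/top6.png")[140:275,205:345],None,fx=4.4,fy=4.4,interpolation=2))
st=r.sense()
for a in (10,5,0,-5):
    t=np.radians(a); print(a,end=' '); go(st,(543.5+75*np.cos(t)-14,275.5+75*np.sin(t)+14,54))
```

```text
10 t 3.2 pos [603.  295.5  53.6] F [-0.2  0.6  0.9] q [ 37.2  24.5  89.8 -33.1  64.9   6.3]
row [ 0.0039  0.0052 -0.0026] [0. 0. 0.] ang 0.0
5 t 3.2 pos [603.  295.5  53.6] F [-0.2  0.6  0.9] q [ 37.2  24.5  89.8 -33.1  64.9   6.3]
row [-0.0006  0.0012 -0.0001] [0. 0. 0.] ang 0.0
0 t 3.2 pos [603.  295.5  53.6] F [-0.2  0.6  0.9] q [ 37.2  24.5  89.8 -33.1  64.9   6.3]
row [-0.0048 -0.0032  0.0023] [0. 0. 0.] ang 0.0
-5 t 3.2 pos [603.  295.5  53.6] F [-0.2  0.6  0.9] q [ 37.2  24.5  89.8 -33.1  64.9   6.3]
row [-0.0086 -0.008   0.0045] [0. 0. 0.] ang 0.0
```

View pics/c6.png

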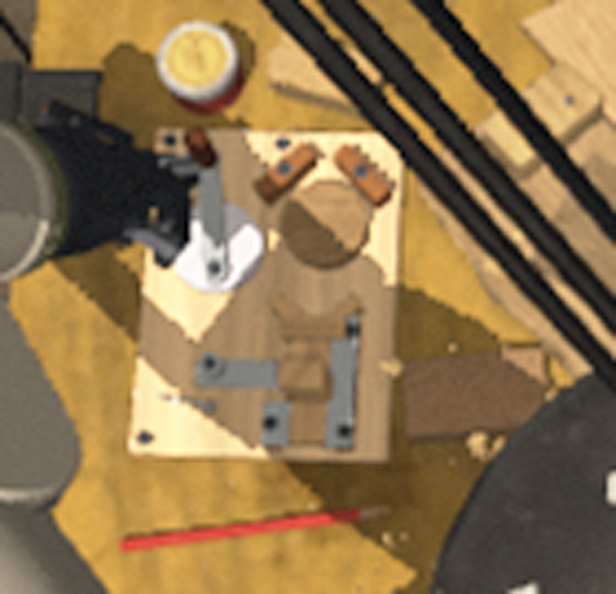

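View pics/wrist6.png

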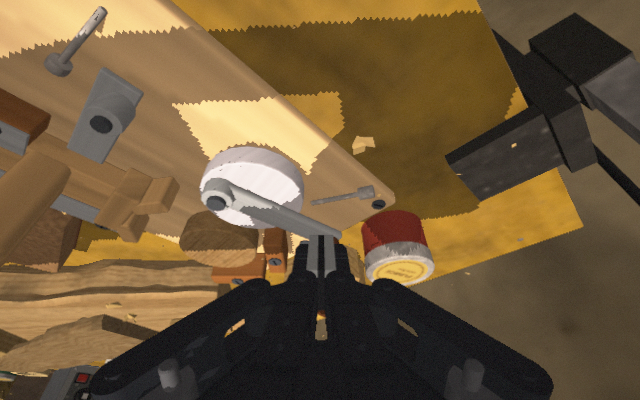

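View pics/scene6.png

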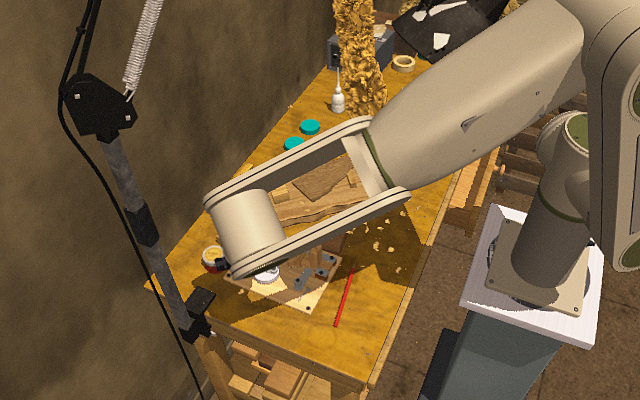

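Run:
```python
from h import *
print(onz(T,tc(199,140),88),onz(T,tc(211,160),40), onz(T,tc(214,268),42), onz(T,tc(208,170),38))
```

```text
[613.4 283.6  88. ] [615.9 284.5  40. ] [543.2 277.8  42. ] [609.7 286.4  38. ]
```

The lever now points about 5° left of straight forward: peg top at (199,140) and pivot at (214,268) in the top crop. I nudge it the last 5 mm and then back off to the left and up.

Emit:
{"fn": "jog_arm", "kwargs": {"targets": [[-0.004,-0.003,0.002,0,0,0,1],[-0.0065,-0.006,0.0035,0,0,0,1],[-0.0065,-0.006,0.0035,0,0,0,1],[0.01,0.006,-0.01,0,0,0,1],[0.03,0.01,-0.05,0,0,0,1]]}}

```text
time: 3.62
tool_pos: [574.3, 332.4, 75.3]
tcp_rot: [-179.8, 30.0, 135.0]
ft_force: [1.2, 0.8, -1.3]
finger_gap: -0.0
```

Run:
```python
from h import *
from bench import r
s=r.snapshot("top");cv2.imwrite("pics/c7.png",cv2.resize(s["pixels"][140:275,205:345,::-1],None,fx=4.4,fy=4.4,interpolation=2))
go(r.sense(),(480,330,150),ori(30,135,0))
```

```text
t 3.67 pos [572.5 341.2  82.6] F [-0.1  4.7  3.5] q [ 42.1  23.6  87.6 -32.   69.9   8.5]
row [ 0.0162 -0.0727 -0.0876] [ 0.006 -0.004  0.714] ang 40.9
```

View pics/c7.png

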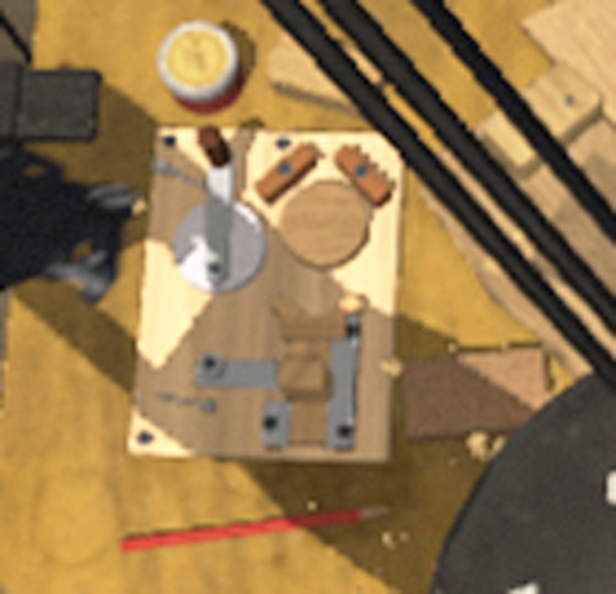

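The peg top at (209,138) is now right ahead of the pivot at (214,268), so the lever is within about 2° of straight forward. The disc and burrs are unmoved. Next I go behind the post and turn the tool by 41° so that a flat finger side faces forward.

Emit:
{"fn": "jog_arm", "kwargs": {"targets": [[0.016,-0.073,-0.088,0,0,0.714,1],[0.016,-0.073,-0.088,0,0,0.714,1],[0.016,-0.073,-0.088,0,0,0.714,1],[0.016,-0.073,-0.088,0,0,0.714,1],[0.016,-0.073,-0.088,0,0,0.714,1]]}}

```text
time: 4.08
tool_pos: [481.9, 326.1, 149.7]
tcp_rot: [160.8, 23.6, 94.9]
ft_force: [0.4, 0.6, 0.7]
finger_gap: 0.0
```

Run:
```python
from h import *
from bench import r
go(r.sense(),(425,212,125),ori(30,135,0))
```

```text
t 4.08 pos [481.9 326.1 149.7] F [0.4 0.6 0.7] q [ 47.1   9.   97.6 -31.   76.2  46.5]
row [-0.0898 -0.0846  0.0406] [ 0.007 -0.005  0.083] ang 4.8
```

Emit:
{"fn": "jog_arm", "kwargs": {"targets": [[-0.025,-0.024,0.011,0,0,0.083,1],[-0.05,-0.047,0.022,0,0,0.083,1],[-0.07,-0.066,0.032,0,0,0.083,1],[-0.09,-0.085,0.041,0,0,0.083,1],[-0.09,-0.085,0.041,0,0,0.083,1]]}}

```text
time: 4.5
tool_pos: [421.4, 204.9, 119.5]
tcp_rot: [159.6, 22.5, 90.4]
ft_force: [-0.3, -1.2, -1.0]
finger_gap: 0.1
```

Run:
```python
from h import *
from bench import r
for n in ("scene","top","wrist"):
    s=r.snapshot(n);cv2.imwrite(f"pics/{n}8.png",s["pixels"][:,:,::-1])
go(r.sense(),(427,212,56),ori(30,135,0))
```

```text
t 4.65 pos [426.  210.5 123.7] F [0.1 0.  0.8] q [ 42.3  -8.6 118.1 -31.8  71.4  48.4]
row [ 0.0268 -0.0212  0.0585] [ 0.005 -0.004  0.005] ang 0.5
```

View pics/scene8.png

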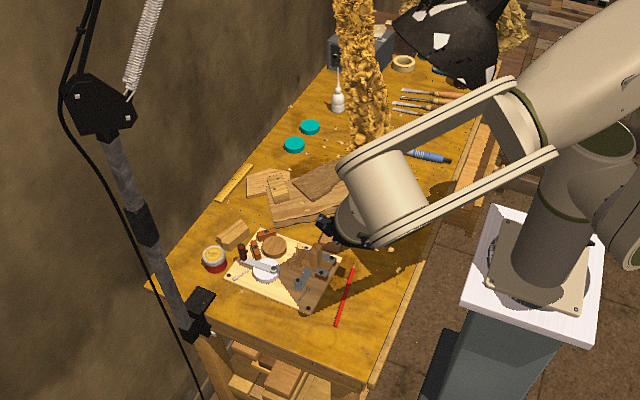

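View pics/top8.png

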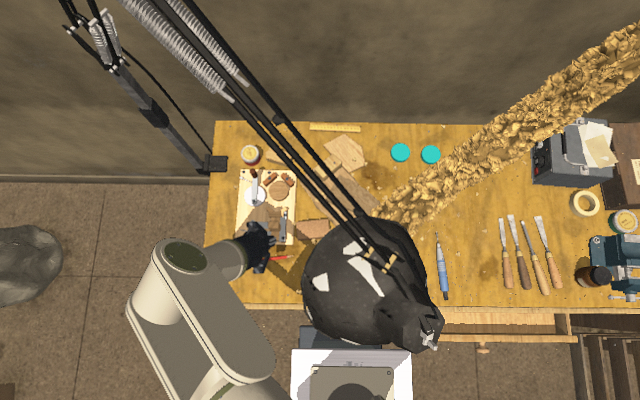

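View pics/wrist8.png

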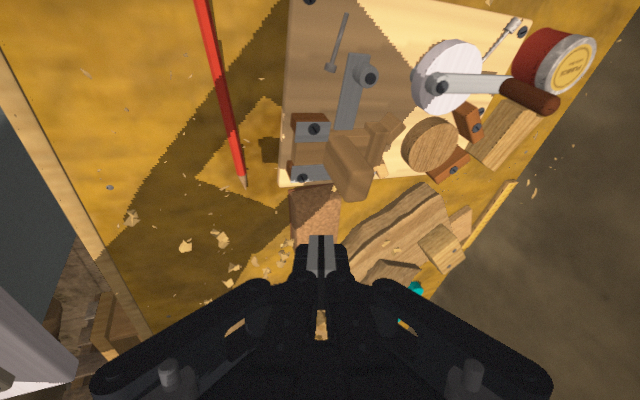

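The gripper at (260,245) in the top view hangs behind the post, clear of the lamp. The wrist view shows the post top at (348,180), ahead of the fingers, and the cam lever still pointing forward. I descend behind the post.

Emit:
{"fn": "jog_arm", "kwargs": {"targets": [[0.013,-0.01,0.029,0,0,0,1],[0.027,-0.021,0.0585,0,0,0,1],[0.027,-0.021,0.0585,0,0,0,1],[0.027,-0.021,0.0585,0,0,0,1]]}}

```text
time: 4.98
tool_pos: [426.1, 211.7, 54.2]
tcp_rot: [159.4, 22.3, 90.5]
ft_force: [-0.3, 0.2, -0.3]
finger_gap: -0.2
```

Run:
```python
from h import *
from bench import r
s=r.snapshot("wrist");cv2.imwrite("pics/w9.png",s["pixels"][:,:,::-1])
print(proj(s,[(459,212,80),(459,212,55),(459,197,80),(459,227,80),(479,197,80)]).round())
st=r.sense()
for x in (437,447,457,467,477,487,492): go(st,(x,212,56))
```

```text
[[389. 275.]
 [369. 241.]
 [382. 289.]
 [398. 258.]
 [409. 282.]]
t 5.03 pos [427.3 212.7  56.1] F [ 1.2 -0.5  1. ] q [ 42.4  -1.6 119.7 -33.7  64.4  53.4]
row [-0.0006  0.0089  0.0038] [0. 0. 0.] ang 0.0
t 5.03 pos [427.3 212.7  56.1] F [ 1.2 -0.5  1. ] q [ 42.4  -1.6 119.7 -33.7  64.4  53.4]
row [-0.0007  0.0183  0.0074] [0. 0. 0.] ang 0.0
t 5.03 pos [427.3 212.7  56.1] F [ 1.2 -0.5  1. ] q [ 42.4  -1.6 119.7 -33.7  64.4  53.4]
row [-0.0008  0.0276  0.011 ] [0. 0. 0.] ang 0.0
t 5.03 pos [427.3 212.7  56.1] F [ 1.2 -0.5  1. ] q [ 42.4  -1.6 119.7 -33.7  64.4  53.4]
row [-0.0009  0.037   0.0145] [0. 0. 0.] ang 0.0
t 5.03 pos [427.3 212.7  56.1] F [ 1.2 -0.5  1. ] q [ 42.4  -1.6 119.7 -33.7  64.4  53.4]
row [-0.0009  0.0463  0.0181] [0. 0. 0.] ang 0.0
t 5.03 pos [427.3 212.7  56.1] F [ 1.2 -0.5  1. ] q [ 42.4  -1.6 119.7 -33.7  64.4  53.4]
row [-0.001   0.0556  0.0217] [0. 0. 0.] ang 0.0
t 5.03 pos [427.3 212.7  56.1] F [ 1.2 -0.5  1. ] q [ 42.4  -1.6 119.7 -33.7  64.4  53.4]
row [-0.001   0.0603  0.0235] [0. 0. 0.] ang 0.0
```

View pics/w9.png

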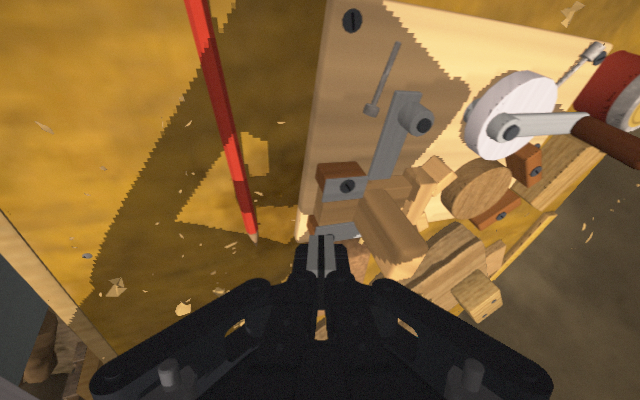

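The fingers at (320,255) stand behind the post, whose top is at (400,262), at the post's mid-height. I push forward in small steps.

Emit:
{"fn": "jog_arm", "kwargs": {"targets": [[0,0.007,0.003,0,0,0,1],[0,0.014,0.006,0,0,0,1],[0,0.021,0.008,0,0,0,1],[-0.001,0.028,0.011,0,0,0,1],[-0.001,0.035,0.014,0,0,0,1]]}}

```text
time: 5.45
tool_pos: [465.6, 211.4, 56.1]
tcp_rot: [159.1, 22.1, 90.4]
ft_force: [-3.2, 0.3, 2.6]
finger_gap: -0.1
```

Run:
```python
from h import *
from bench import r
for n in ("top","wrist"):
    s=r.snapshot(n);cv2.imwrite(f"pics/{n}10.png",s["pixels"][:,:,::-1])
cv2.imwrite("pics/c10.png",cv2.resize(cv2.imread("pics/top10.png")[140:275,205:345],None,fx=4.4,fy=4.4,interpolation=2))
st=r.sense()
for x in (470,475,480,485,490,495): go(st,(x,212,56))
```

```text
t 5.55 pos [465.8 211.1  55.7] F [ 0.5 -0.6  0.5] q [ 39.1   2.3 115.9 -34.   62.7  50.9]
row [0.0007 0.0041 0.0009] [0. 0. 0.] ang 0.0
t 5.55 pos [465.8 211.1  55.7] F [ 0.5 -0.6  0.5] q [ 39.1   2.3 115.9 -34.   62.7  50.9]
row [0.0007 0.0088 0.0027] [0. 0. 0.] ang 0.0
t 5.55 pos [465.8 211.1  55.7] F [ 0.5 -0.6  0.5] q [ 39.1   2.3 115.9 -34.   62.7  50.9]
row [0.0007 0.0134 0.0045] [0. 0. 0.] ang 0.0
t 5.55 pos [465.8 211.1  55.7] F [ 0.5 -0.6  0.5] q [ 39.1   2.3 115.9 -34.   62.7  50.9]
row [0.0007 0.0181 0.0063] [0. 0. 0.] ang 0.0
t 5.55 pos [465.8 211.1  55.7] F [ 0.5 -0.6  0.5] q [ 39.1   2.3 115.9 -34.   62.7  50.9]
row [0.0006 0.0228 0.0081] [0. 0. 0.] ang 0.0
t 5.55 pos [465.8 211.1  55.7] F [ 0.5 -0.6  0.5] q [ 39.1   2.3 115.9 -34.   62.7  50.9]
row [0.0006 0.0274 0.0099] [0. 0. 0.] ang 0.0
```

View pics/c10.png

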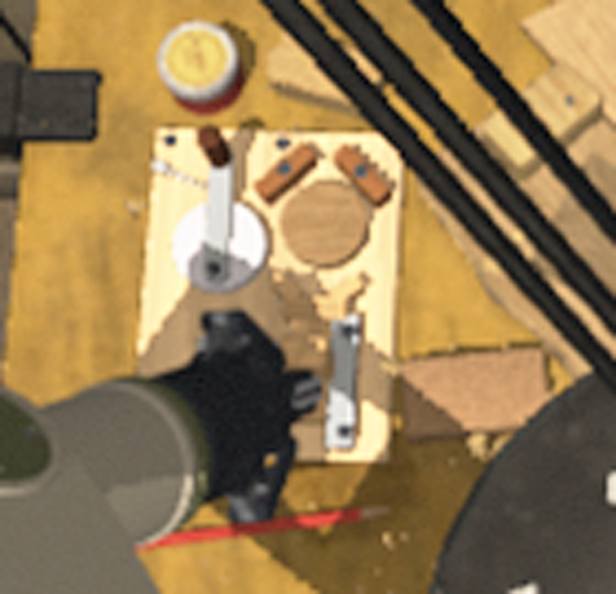

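View pics/wrist10.png

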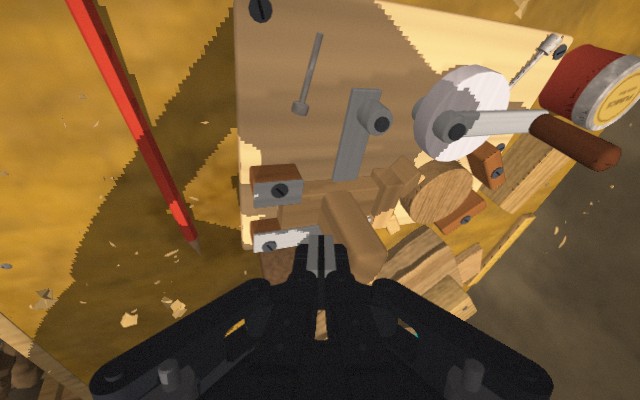

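The slide has moved forward. Its follower bolt at (378,122) is nearer the cam's low side and the jaw is nearly at the disc. The push force is low. I continue.

Emit:
{"fn": "jog_arm", "kwargs": {"targets": [[0.001,0.004,0.001,0,0,0,1],[0.001,0.008,0.0025,0,0,0,1],[0.001,0.012,0.004,0,0,0,1],[0.001,0.015,0.005,0,0,0,1],[0.001,0.018,0.006,0,0,0,1]]}}

```text
time: 5.97
tool_pos: [483.0, 212.1, 54.9]
tcp_rot: [159.3, 22.2, 90.4]
ft_force: [-2.8, -1.3, -0.6]
finger_gap: -0.1
```

Run:
```python
from h import *
from bench import r
for n in ("top","wrist"):
    s=r.snapshot(n);cv2.imwrite(f"pics/{n}11.png",s["pixels"][:,:,::-1])
cv2.imwrite("pics/c11.png",cv2.resize(cv2.imread("pics/top11.png")[140:275,205:345],None,fx=4.4,fy=4.4,interpolation=2))
st=r.sense()
for x in (484,487,490,493,496): go(st,(x,212,56))
```

```text
t 6.07 pos [483.5 212.4  55.2] F [-0.6  0.5 -0.8] q [ 37.9   4.4 113.7 -34.1  62.2  49.7]
row [-0.0007  0.0006 -0.0004] [0. 0. 0.] ang 0.0
t 6.07 pos [483.5 212.4  55.2] F [-0.6  0.5 -0.8] q [ 37.9   4.4 113.7 -34.1  62.2  49.7]
row [-0.0007  0.0034  0.0007] [0. 0. 0.] ang 0.0
t 6.07 pos [483.5 212.4  55.2] F [-0.6  0.5 -0.8] q [ 37.9   4.4 113.7 -34.1  62.2  49.7]
row [-0.0008  0.0062  0.0018] [0. 0. 0.] ang 0.0
t 6.07 pos [483.5 212.4  55.2] F [-0.6  0.5 -0.8] q [ 37.9   4.4 113.7 -34.1  62.2  49.7]
row [-0.0008  0.009   0.0028] [0. 0. 0.] ang 0.0
t 6.07 pos [483.5 212.4  55.2] F [-0.6  0.5 -0.8] q [ 37.9   4.4 113.7 -34.1  62.2  49.7]
row [-0.0008  0.0118  0.0039] [0. 0. 0.] ang 0.0
```

View pics/c11.png

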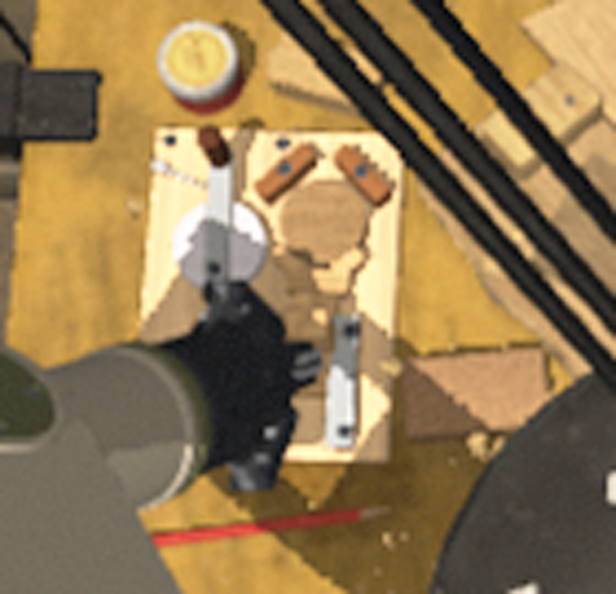

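View pics/wrist11.png

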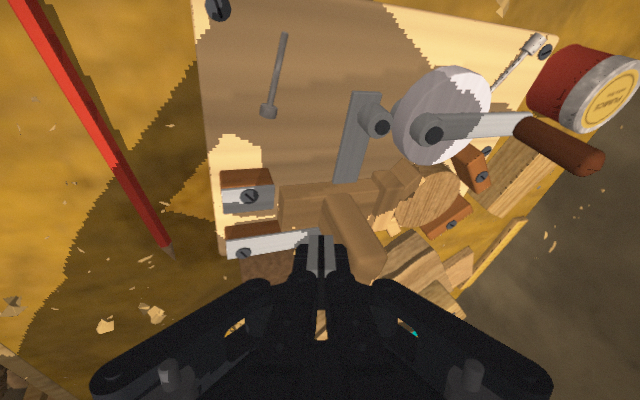

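The jaw V now touches the disc at (325,255) in the crop. I push on in 2–3 mm rows until the force rises.

Emit:
{"fn": "jog_arm", "kwargs": {"targets": [[-0.001,0.003,0.001,0,0,0,1],[-0.001,0.006,0.002,0,0,0,1],[-0.001,0.008,0.0025,0,0,0,1]]}}

```text
time: 6.32
tool_pos: [491.3, 211.8, 55.9]
tcp_rot: [159.3, 22.1, 90.4]
ft_force: [-16.8, 2.9, 4.7]
finger_gap: -0.2
```

Emit:
{"fn": "jog_arm", "kwargs": {"targets": [[0,0.002,0.0008,0,0,0,1],[0,0.004,0.0015,0,0,0,1]]}}

```text
time: 6.48
tool_pos: [492.1, 211.6, 55.5]
tcp_rot: [159.6, 22.2, 90.4]
ft_force: [-52.4, 6.7, 31.3]
finger_gap: 0.1
```

Run:
```python
from h import *
from bench import r
for n in ("top","wrist"):
    s=r.snapshot(n);cv2.imwrite(f"pics/{n}12.png",s["pixels"][:,:,::-1])
cv2.imwrite("pics/c12.png",cv2.resize(cv2.imread("pics/top12.png")[140:275,205:345],None,fx=4.4,fy=4.4,interpolation=2))
go(r.sense(),(500,212,56))
```

```text
t 6.58 pos [491.9 211.7  55.6] F [-39.4   4.1  23.7] q [ 37.2   5.5 112.4 -33.8  62.3  48.8]
row [0.0001 0.0078 0.0024] [0. 0. 0.] ang 0.0
```

View pics/c12.png

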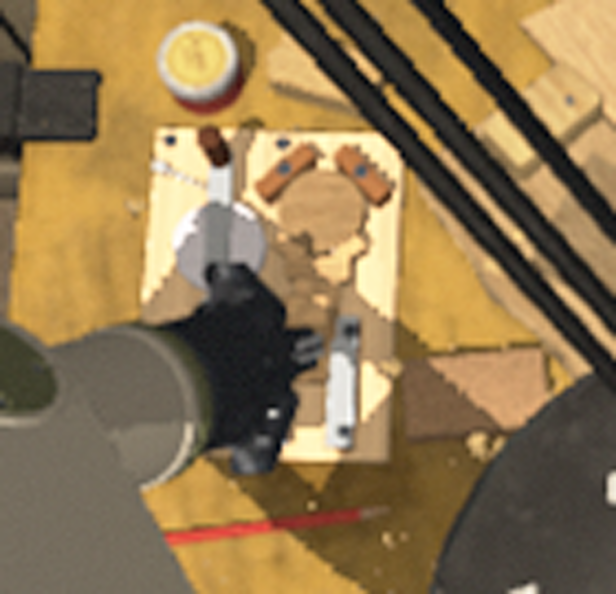

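The push has come up against a hard stop: 17 N, then about 50 N, with no further travel. The disc looks to be against both fence blocks. I back off straight and lift clear to look.

Emit:
{"fn": "jog_arm", "kwargs": {"targets": [[0,-0.006,-0.002,0,0,0,1],[0,-0.02,-0.008,0,0,0,1],[0,-0.03,-0.02,0,0,0,1],[0,-0.03,-0.06,0,0,0,1],[0,-0.03,-0.1,0,0,0,1]]}}

```text
time: 7.0
tool_pos: [430.7, 241.5, 132.4]
tcp_rot: [159.4, 22.3, 90.5]
ft_force: [1.2, 0.6, 0.6]
finger_gap: -0.0
```

Emit:
{"fn": "jog_arm", "kwargs": {"targets": [[0.03,0,-0.03,0,0,0,1],[0.06,0,-0.06,0,0,0,1],[0.08,0,-0.08,0,0,0,1],[0.08,0,-0.08,0,0,0,1]]}}

```text
time: 7.33
tool_pos: [403.5, 351.0, 176.3]
tcp_rot: [158.9, 21.7, 90.6]
ft_force: [0.4, 0.1, -0.2]
finger_gap: 0.1
```

Run:
```python
from h import *
from bench import r
for n in ("top","wrist","scene"):
    s=r.snapshot(n);cv2.imwrite(f"pics/{n}13.png",s["pixels"][:,:,::-1])
cv2.imwrite("pics/c13.png",cv2.resize(cv2.imread("pics/top13.png")[140:275,205:345],None,fx=4.4,fy=4.4,interpolation=2))
cv2.imwrite("pics/d13.png",cv2.resize(cv2.imread("pics/scene13.png")[200:340,180:380],None,fx=4,fy=4,interpolation=2))
go(r.sense(),(430,300,200))
```

```text
t 7.48 pos [403.3 344.8 172.2] F [ 0.  -0.7 -0.5] q [ 54.6   3.5 101.  -30.   81.8  56.1]
row [-0.0522  0.0277  0.0012] [0. 0. 0.] ang 0.0
```

View pics/c13.png

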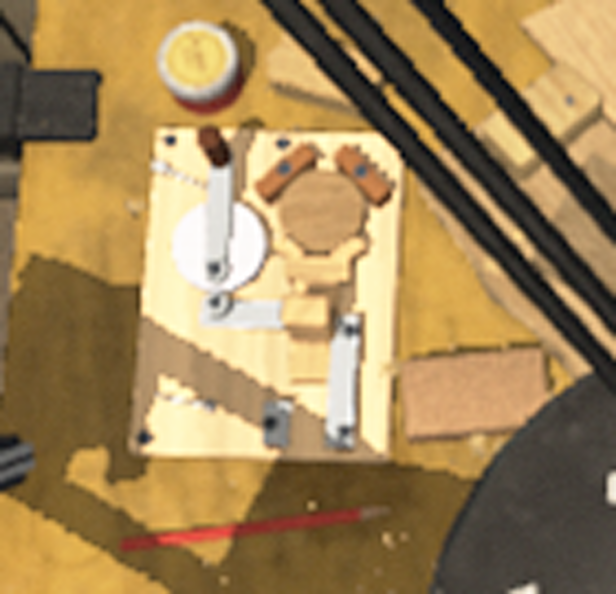

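View pics/d13.png

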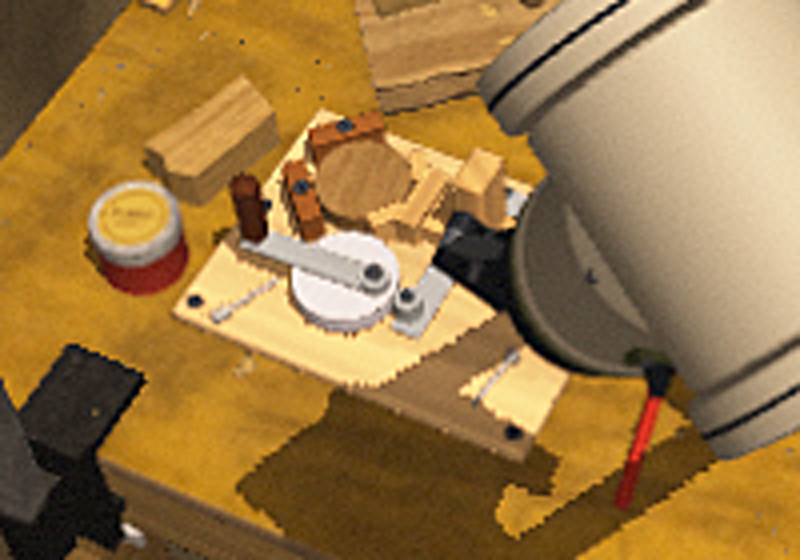

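View pics/wrist13.png

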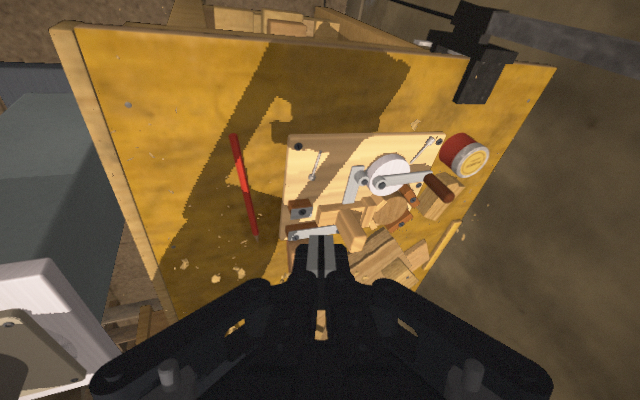

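```bash
python3 - <<'E'
from h import *
print('post',onz(T,tc(303,372),80),onz(T,tc(307,312),80), onz(T,tc(303,392),80),onz(T,tc(307,330),80))
print('follower',onz(T,tc(210,363),38),onz(T,tc(216,302),38))
print('disc T',onz(T,tc(325,223),30),onz(T,tc(322,210),30),'S',onz(S,sc(377,180),30),onz(S,sc(362,172),30))
print('follower S',onz(S,sc(470,324),38),onz(S,sc(408,300),38))
print('peg',onz(T,tc(209,138),88),onz(S,sc(245,183),88))
print('fence bolts',[tri(S,sc(*a),T,tc(*b)) for a,b in (((346,126),(361,171)),((301,187),(285,168)))])
E
python3 - <<'E'
import cv2
cv2.imwrite("pics/e.png",cv2.resize(cv2.imread("pics/top13.png")[165:220,240:310],None,fx=10,fy=10,interpolation=2))
cv2.imwrite("pics/f.png",cv2.resize(cv2.imread("pics/scene13.png")[222:275,225:310],None,fx=9,fy=9,interpolation=2))
E
```

```text
post [469.5 213.   80. ] [506.7 212.3  80. ] [457.2 212.5  80. ] [495.5 211.8  80. ]
follower [482.3 277.4  38. ] [521.9 275.9  38. ]
disc T [577.5 209.9  30. ] [586.2 212.2  30. ] S [578.1 209.2  30. ] [588.9 207.5  30. ]
follower S [481.6 281.3  38. ] [519.4 281.1  38. ]
peg [614.8 277.4  88. ] [615.9 279.1  88. ]
fence bolts [(array([610.2, 187. ,  38.8]), np.float64(0.6)), (array([612. , 236.6,  37.6]), np.float64(0.1))]
```

View pics/e.png

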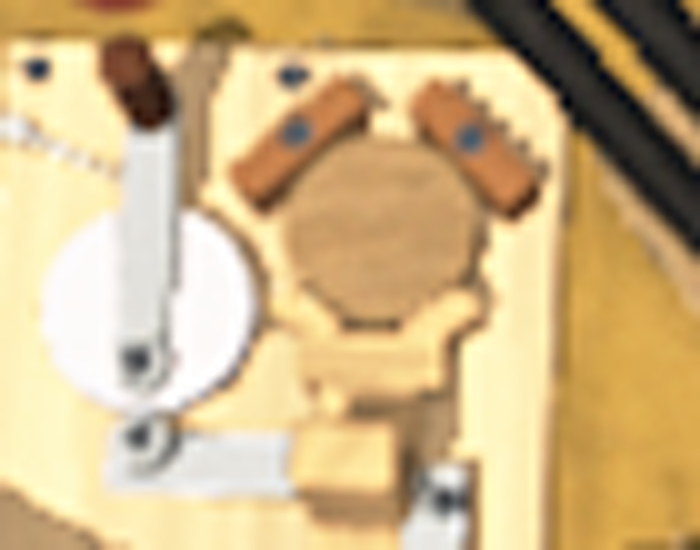

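View pics/f.png

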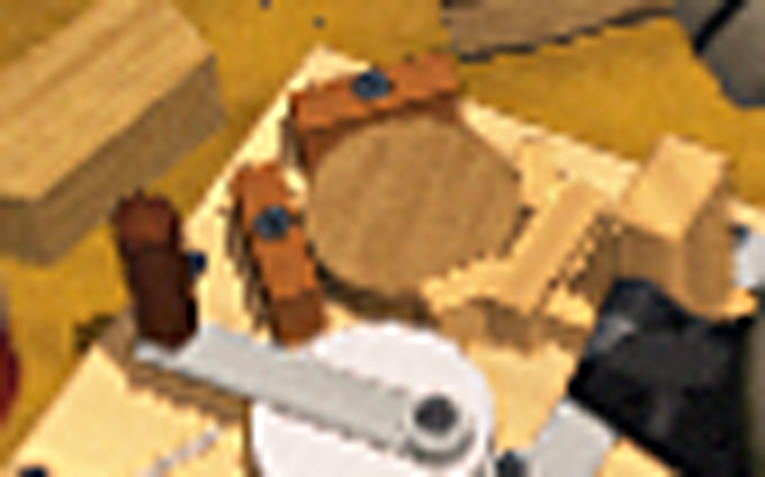

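The disc at (380,230) in the enlarged top view touches both fence blocks and the jaw V. The follower pin at (145,440) is just clear of the cam. The lever's peg and pivot are in line to within 1–2°, and the burrs, tin and pencil are where they were. The arm is clear with zero force, so I hand in.

Run:
```python
from bench import r
s=r.sense();print(s['ft_force'].round(1),s['time'])
print(r.hand_in())
```

```text
[ 0.  -0.7 -0.5] 7.4833
the job is handed in; nothing more can be done
None
```

The lever is turned to straight forward and the slide is pushed home with the disc seated in the V fence. I handed the job in at 7.5 s. I used only the shut fingertips and leaned the wrist to the back left to stay clear of the lamp.

**Lever:** it took about 5–8 N at the peg. The last pictures put it within 1–2° of straight forward.

**Slide:** it moved about 37–40 mm by the pictures, on top of its unknown start of 0–8 mm. It ended against a hard stop. I read 17 N there and then about 50 N at the wrist, so the final push was firmer than the 8–15 N given.

**Disc:** in both camera views it touches both fence blocks and the jaw. The two views put its centre at (586, 212) and (589, 208) mm, which differ by about 5 mm. I therefore judged the seat by contact and the hard stop, not by coordinates.

**Rest of the scene:** the two burrs, pencil, tin, cork block and offcut looked unmoved. The fingers stayed away from the disc. After I backed off, the wrist force was under 1 N and the arm was clear of the jig.

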